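Set the shaker's speed dial to the red marker and start it

TASK

Set the orbital shaker's speed: with the fingertips, push the pointer knob round clockwise until its white index line points at the red marker line stuck on the scale, and take the fingers off it. Then press the green start key fully down and let it come up again. Push the knob gently and do not pinch it, do not press the key while the dial is off the mark, and leave all the tubes, cups and other things where they stand.

Things in the scene. Friction and masses are not known exactly. Their poses are not given: they have to be found in the camera images.
- shaker: Orbital shaker, white with a blue band, fixed, 240 (x) by 360 (y) mm. Origin: centre of its underside; x away from the operator, y to the left. Right end (y -174 to -46 mm): flat grey control panel, 65 mm above the bench, dial at x 40, y -110, green key at x -72, y -110 mm. Left (y -27 to 177 mm): platform, mat 93 mm and rim 99 mm above the bench, with tubes up to 197 mm above the bench.
- dial: Speed dial. Origin on its vertical axis 66 mm above the bench; its x points to the white index line, z up. Grey skirt 72 mm across, top 72 mm above the bench; over it a black grip bar along x, 64 mm long, 14 mm thick, top 94 mm above the bench. Turns clockwise (from above) from its lower stop, 135 degrees anticlockwise of the shaker's x, by 270 degrees. Stays where left; takes 0.05 N m.
- index_tip (a point): Tip of the white index line of the dial, 38 mm out from the dial's axis along the grip bar, 72 mm above the bench; it turns with the dial.
- target_line (a point): Inner end of the red marker line, 38 mm out from the dial's axis, 72 mm above the bench. The marker lies flat on the panel: a red line 4 mm wide running outwards to a 14 by 18 mm red flag. The black scale lines round the dial are 10 degrees apart. At the start it lies 0.7 to 3.05 rad clockwise of the index.
- start_key_top (a point): Centre of the top face of the round green start key, 30 mm across, in a black housing on the panel. It springs back; it travels 6 mm straight down and takes about 5 N to hold fully down.
- start_key (a joint): How far the start key is pressed, in m: 0 up, 0.006 fully down.
- tube_rack: Orange rack with capped tubes standing loose on the shaker's platform, 170 by 64 mm, 104 mm tall. Leave alone. Origin: centre of its underside.
- cup_small: Small clear cup with a white cap, 40 mm across, 52 mm tall, loose on the shaker's platform. Leave alone. Origin: centre of its underside.
- cup_yellow: Clear specimen cup with yellow lid, 64 mm across, 72 mm tall, loose on the bench beside the control panel. Leave alone. Origin: centre of its underside.
- cup_red: The same with a red lid. Leave alone.
- cup_blue: The same with a blue lid. Leave alone.
- microplate: White 96-well plate, 127 by 85 mm, 14 mm tall, loose on the bench at the left. Leave alone. Origin: centre of its underside.
- slide_box: Red box of glass slides, 80 by 34 mm, 30 mm tall, loose on the bench at the near left. Leave alone. Origin: centre of its underside.
- cassette_tray: White tray of coloured tissue cassettes, 130 by 90 mm, 22 mm tall, loose on the bench at the near right. Leave alone. Origin: centre of its underside.

How it is judged:
By the outcome, as a careful person would: the job done as asked, in the order asked, and still so for the second after the job is handed in, with the robot touching nothing.
It also fails if it takes over 51 s, if anything falls off the work surface, if the arm or the gripper's body presses on something with over 40 N, if the wrist force passes 120 N, or if a joint passes its speed limit or range.

ROBOT

A 7-joint arm with a two-finger parallel gripper is mounted at the origin on the work surface. World frame = base frame: x ahead of the robot, y to its left, z up, the work surface at z = 0. Lengths are in m, angles in rad, forces in N, time in s.
With the tool pointing down it reaches from about 0.4 to 0.85 m from the base axis. Payload 6.9 kg.
Tool frame: the origin (TCP) lies midway between the tips of the shut fingers; the grasp point (between the pads) lies behind it (ctrl.pinch_z is the z of the grasp point in the tool frame, in m); z points along the fingers, y is the direction in which the jaws open and shut (so a half turn about z gives the same grasp; the last joint's range is limited). The gripper opens to 85 mm and grips with 20 to 120 N. Pads are 22 mm wide; open, the fingers measure 114 mm over their backs; the gripper's body (76 mm by 85 mm) begins 54 mm behind the grasp point. The pads swing forward as they close: fully open they stand 13 mm farther back than shut.
Start: joints at [-1.018, 0.507, -0.238, 1.5, 0.126, 1.149, -0.155], TCP at [0.271, 0.563, 0.194] pointing down, gripper open.
Joint ranges: [-3.08, 3.08], [-0.24, 2.05], [-1.43, 1.35], [0, 2.5], [-1.52, 4.66], [0.17, 1.96], [-2.89, 2.89]. Speed limits (rad/s): [2.39, 2.39, 3.14, 3.14, 3.14, 3.14, 3.14].

INTERFACE

Orientations are given as a unit quaternion [w, x, y, z].
In Python, from station import ctrl, get_state, vision, ticket, models gives the robot as it stands. Calls block until the motion is done:
- ctrl.movep(position, orientation): joint-space move of the TCP to a pose.
- ctrl.movel(position, frame=None, max_speed=0.15): straight line of the TCP; frame=None keeps the orientation; max_speed is the mean speed in m/s.
- ctrl.set_joints(angles): joint-space move.
- ctrl.ungrasp() and ctrl.close_gripper(force=None): open the fingers fully, or close them until they stop; force is the grip in N (None keeps the last).
- ctrl.pause(seconds).
- ctrl.ik(position, orientation): joint angles nearest the present ones, or None.
- get_state(): the state.
- vision.grab_frame(name): name is "side" or "top"; returns (picture, depth): 400x640x3 uint8, blue, green, red; 400x640 float32, m along the optical axis (not along the pixel's ray), 0 where there is no reading.
- vision.camera_info(name): a dict with "mtx" (3x3 intrinsics, pixels), "R" (3x3) and "t" (3): a world point X has camera coordinates R X + t. Camera axes: x right, y down, z forward; pixel columns grow to the right and rows downward; lengths in m; the calibration is good to about 2 mm. A picture is of the moment at which its call begins. camera_info takes no time and is no camera call.
A pose or a line that the arm cannot do raises ctrl.Unreachable and nothing moves.
- ticket.close_job(): hands the job in, once; it reports no verdict.
Trained networks look in the newest picture that a camera, given by its name, has taken for a name from the list of things; names that differ only in an ending like _2 or _b are one class to them, and where a whole thing is asked for, a point or a joint stands for the part that bears it (a point fixed in the world has none). Each returns a list of dicts, best first, with "p" (0 to 1); they miss things now and then, are a little off and sometimes report something else, mostly with a low value. They report only what shows in the picture. A call takes as long as a camera call.
- models.recognise(camera, target): "point" ([column, row] in pixels, amid what is visible of it).
- models.masks_of(camera, target): "mask" (400x640 bool, what is visible of it) and "point" ([column, row] in pixels, amid what is visible of it).
The state is a dict: "time": time; "qpos": joint angles; "qd": joint speeds; "tau": joint torques, N m; "tcp_pos": TCP position; "eef_rot": TCP orientation; "contact_force": force on the tool from outside, world axes, zero at the start; "wrist_torque": the same for the moment, N m; "width": finger opening in m.
Only numpy, scipy, OpenCV 4.12 (cv2) and the standard library are available. Lean on these libraries where they do the work, as an engineer would, in place of code of your own. Each camera call takes 0.05 s, during which the arm holds its last target. There are 200 camera calls.

## Working session

There is one attempt and no reset: what is moved stays moved. The work goes in short steps, each a Python script; the robot and the scene stay as the last script left them, time stands still between calls to the robot, and variables do not carry over. Pictures are saved under pics/ and viewed, about 8 in all and at most 12, crops included, and the job is handed in when it is done.

```bash
mkdir -p pics; cat > h.py <<'E'
from station import ctrl, get_state, vision, ticket, models
import numpy as np, cv2
def ray(cam,px,z):
    c=vision.camera_info(cam);K,R,t=map(np.array,(c["mtx"],c["R"],c["t"]))
    o=-R.T@t; d=R.T@np.linalg.solve(K,[px[0],px[1],1]); return o+d*(z-o[2])/d[2]
def proj(cam,X):
    c=vision.camera_info(cam);K,R,t=map(np.array,(c["mtx"],c["R"],c["t"]))
    p=K@(R@np.array(X)+t); return p[:2]/p[2]
E
python3 - <<'E'
from h import *
for cam in ("top","side"):
    im,d=vision.grab_frame(cam); cv2.imwrite(f"pics/{cam}0.png",im)
    c=vision.camera_info(cam); print(cam,-np.array(c["R"]).T@np.array(c["t"]))
    for n,z in (("dial",.085),("index_tip",.072),("target_line",.072),("start_key_top",.075),("shaker",.065),("tube_rack",.19),("cup_yellow",.072),("cup_red",.072),("cup_blue",.072)):
        for r in models.recognise(cam,n)[:2]: print(n,np.round(r["p"],2),np.round(r["point"],1),np.round(ray(cam,r["point"],z),4))
s=get_state();print(s["time"],s["eef_rot"],ctrl.pinch_z)
E
```

```text
top [0.4024709  0.00523761 1.48426638]
dial 0.62 [346.3 176.4] [ 0.6217 -0.0796  0.085 ]
dial 0.2 [323.9 201.7] [ 0.5423 -0.0091  0.085 ]
index_tip 0.68 [343.9 181.2] [ 0.6084 -0.0727  0.072 ]
index_tip 0.31 [324. 200.] [ 0.549  -0.0096  0.072 ]
shaker 0.9 [324.9 198.4] [ 0.5548 -0.0125  0.065 ]
tube_rack 0.62 [276.9 205.9] [0.5201 0.1275 0.19  ]
cup_yellow 0.85 [402.2 217.4] [ 0.4934 -0.2537  0.072 ]
cup_blue 0.89 [390.8 193.9] [ 0.5675 -0.2197  0.072 ]
side [ 0.51482209 -0.99880626  1.04325352]
dial 0.69 [338.9 228.3] [ 0.6173 -0.0955  0.085 ]
index_tip 0.6 [335.3 227. ] [ 0.6084 -0.078   0.072 ]
target_line 0.74 [308.3 163.1] [0.5302 0.2208 0.072 ]
start_key_top 0.61 [299.3 228.6] [ 0.5029 -0.0881  0.075 ]
shaker 0.69 [316.3 219.6] [ 0.5534 -0.0413  0.065 ]
shaker 0.28 [299.8 228.8] [ 0.5043 -0.0795  0.065 ]
tube_rack 0.92 [307.4 165.2] [0.5256 0.0626 0.19  ]
cup_yellow 0.92 [292.6 284.9] [ 0.4877 -0.286   0.072 ]
cup_yellow 0.6 [325.8 179.6] [0.5872 0.1351 0.072 ]
cup_red 0.91 [364.9 270.4] [ 0.6805 -0.2376  0.072 ]
cup_blue 0.89 [326.1 275.6] [ 0.5758 -0.2555  0.072 ]
1.0 [-1.94770082e-05  2.22059497e-01  9.75033117e-01 -2.74135347e-05] -0.0187
```

```bash
python3 - <<'E'
import cv2,numpy as np
a=cv2.imread("pics/top0.png")[130:270,230:430]; b=cv2.imread("pics/side0.png")[170:310,240:440]
f=lambda i:cv2.resize(i,None,fx=4,fy=4,interpolation=cv2.INTER_CUBIC)
cv2.imwrite("pics/a.png",f(a)); cv2.imwrite("pics/b.png",f(b))
E
```

```text
(no output)
```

View pics/a.png

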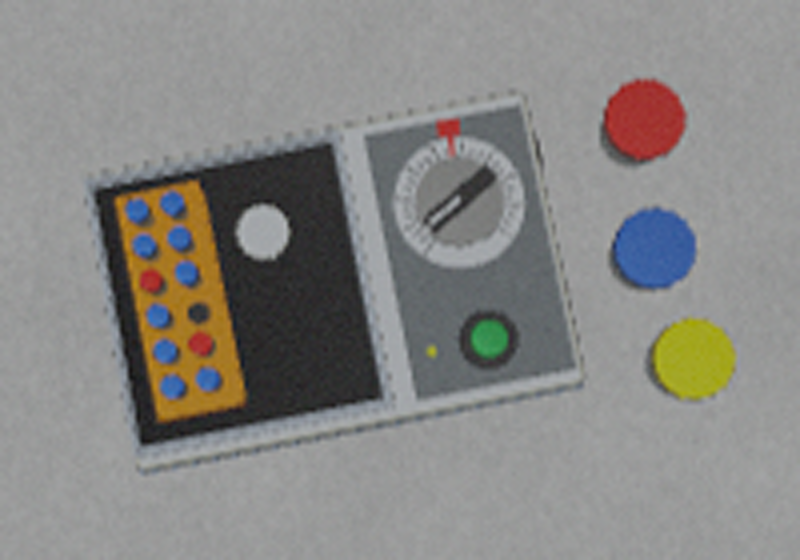

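View pics/b.png

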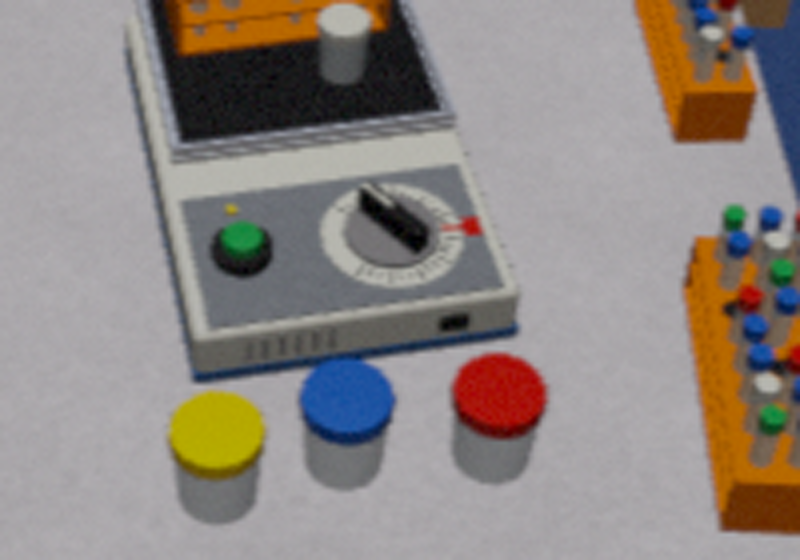

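The two views agree. In the top crop the dial is at about px (344, 180) and the key at (352, 214). The white index is on the lower-left end of the bar, and the red marker is at the top, so the dial needs about 125° clockwise. Next I'll measure these by colour centroids in both cameras.

```bash
cat >> h.py <<'E'
def cen(w,roi):
    x0,x1,y0,y1=roi; m=np.zeros_like(w); m[y0:y1,x0:x1]=w[y0:y1,x0:x1]
    ys,xs=np.nonzero(m>0); ww=m[ys,xs]; return np.array([(xs*ww).sum(),(ys*ww).sum()])/ww.sum(), ww.sum()
ROI={"top":(322,376,152,228),"side":(286,366,208,252)}
def measure(cam,im=None):
    if im is None: im=vision.grab_frame(cam)[0]
    f=im.astype(float); B,G,R=f[...,0],f[...,1],f[...,2]; o={}
    red=np.clip(R-np.maximum(G,B)-40,0,None); o["red"]=ray(cam,cen(red,ROI[cam])[0],.0665)
    gr=np.clip(G-np.maximum(R,B)-25,0,None); o["key"]=ray(cam,cen(gr,ROI[cam])[0],.075)
    return im,o
def rectify(cam,im,c,z,half=.07,n=560):
    # metric top-down view at height z: image up = +x, left = +y
    s=2*half/n; v,u=np.mgrid[0:n,0:n]
    ci=vision.camera_info(cam);K,R,t=map(np.array,(ci["mtx"],ci["R"],ci["t"]))
    X=np.stack([c[0]+half-v*s,c[1]+half-u*s,np.full(u.shape,z)],-1)
    p=(X@R.T+t)@K.T; p=p[...,:2]/p[...,2:]
    return cv2.remap(im,p[...,0].astype(np.float32),p[...,1].astype(np.float32),cv2.INTER_CUBIC)
E
python3 - <<'E'
from h import *
from scipy.optimize import minimize
for cam in ("top","side"):
    im,o=measure(cam,cv2.imread(f"pics/{cam}0.png")); print(cam,{k:np.round(v,4) for k,v in o.items()})
    g=im.astype(float); val=g.min(2)
    # dial centre: white scale ring (on panel, z .066) centroid of ellipse fit of bright low-sat blob; and shaker yaw
    hsv=cv2.cvtColor(im,cv2.COLOR_BGR2HSV)
    c0=np.array([.612,-.08])
    r=rectify(cam,im,c0,.0665); cv2.imwrite(f"pics/r_{cam}.png",r)
    lo=val
    # bar top: dark pixels at z .094
    rb=rectify(cam,im,c0,.094); dark=np.clip(80-rb.max(2).astype(float),0,None); 
    yy,xx=np.mgrid[0:560,0:560]; dark[np.hypot(xx-280,yy-280)>190]=0
    m=cv2.moments(dark); u,v=m["m10"]/m["m00"],m["m01"]/m["m00"]
    th=.5*np.arctan2(2*m["mu11"],m["mu20"]-m["mu02"]); s=.14/560
    print("bar c",c0+[.07-v*s,.07-u*s],"bar ang deg (world, mod180)",np.degrees(np.arctan2(-np.cos(th),-np.sin(th)))%180, "area mm2",(dark>15).sum()*s*s*1e6)
cv2.imwrite("pics/r.png",np.hstack([cv2.resize(cv2.imread(f"pics/r_{c}.png"),(400,400)) for c in("top","side")]))
E
```

```text
top {'red': array([ 0.6708, -0.0669,  0.0665]), 'key': array([ 0.5038, -0.0964,  0.075 ])}
bar c [ 0.61493498 -0.07872851] bar ang deg (world, mod180) 133.54459635253642 area mm2 498.5
side {'red': array([ 0.6734, -0.0688,  0.0665]), 'key': array([ 0.5052, -0.0895,  0.075 ])}
bar c [ 0.61586749 -0.09169968] bar ang deg (world, mod180) 132.37924018524942 area mm2 1388.9375
```

View pics/r.png

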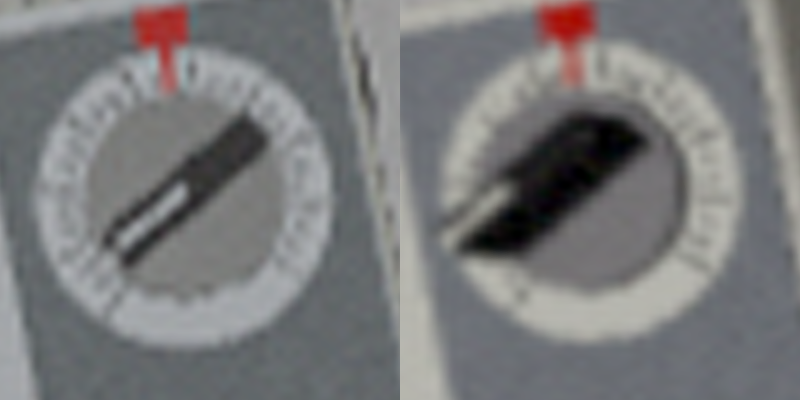

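```bash
cat >> h.py <<'E'
C=np.array([.614,-.0757])
def pose(phi,off,z,a=.023,flip=0,C=C):
    r=np.radians(phi); u=np.array([np.cos(r),np.sin(r)]); n=np.array([-u[1],u[0]])
    p=np.r_[C+a*u+off*n,z]; h=np.radians(phi+90+180*flip)/2
    return p,np.array([0,np.cos(h),np.sin(h),0])
def arc(phis,off,z,v=.04,fl=0,**k):
    for f in phis:
        p,q=pose(f,off,z,flip=fl,**k); ctrl.movel(p,q,max_speed=v)
        F=np.array(get_state()["contact_force"]); print(round(f,1),np.round(F,1),round(get_state()["time"],1))
def look(tag):
    for c in("top","side"):
        cv2.imwrite(f"pics/{c}{tag}.png",vision.grab_frame(c)[0])
E
python3 - <<'E'
from h import *
for fl in (0,1):
    for f in (133,100,60,7):
        for z in(.13,.08):
            j=ctrl.ik(*pose(f,.018,z,flip=fl)); print(fl,f,z,None if j is None else np.round(j,2))
E
```

```text
0 133 0.13 [ 0.27  0.52 -0.3   1.69  0.18  0.96  2.23]
0 133 0.08 [ 0.29  0.57 -0.33  1.75  0.23  0.86  2.18]
0 100 0.13 [ 0.16  0.51 -0.17  1.68  0.1   0.96  1.7 ]
0 100 0.08 [ 0.18  0.57 -0.2   1.73  0.14  0.85  1.66]
0 60 0.13 [ 0.04  0.54 -0.    1.63  0.    0.97  1.08]
0 60 0.08 [ 0.06  0.59 -0.03  1.69  0.02  0.86  1.06]
0 7 0.13 [-0.11  0.59  0.27  1.56 -0.17  1.02  0.33]
0 7 0.08 [-0.09  0.64  0.24  1.62 -0.18  0.91  0.33]
1 133 0.13 [-0.21  0.54  0.46  1.7  -0.28  0.97 -0.47]
1 133 0.08 [-0.19  0.6   0.43  1.75 -0.32  0.86 -0.44]
1 100 0.13 [-0.28  0.57  0.55  1.68 -0.34  0.99 -1.01]
1 100 0.08 [-0.28  0.63  0.54  1.74 -0.4   0.89 -0.96]
1 60 0.13 [-0.49  0.71  0.95  1.64 -0.63  1.13 -1.46]
1 60 0.08 [-0.48  0.78  0.95  1.7  -0.72  1.05 -1.38]
1 7 0.13 [-0.52  0.84  1.15  1.57 -0.8   1.26 -2.26]
1 7 0.08 [-0.52  0.91  1.15  1.63 -0.88  1.21 -2.19]
```

```bash
python3 - <<'E'
from h import *
p=np.array(get_state()["tcp_pos"]); ctrl.movel([p[0],p[1],.3],max_speed=.2)
ctrl.close_gripper(20)
ctrl.movep(*pose(133,.029,.3)); print(get_state()["time"],get_state()["width"])
p,q=pose(133,.029,.14); ctrl.movel(p,max_speed=.25)
p,q=pose(133,.029,.081); ctrl.movel(p,max_speed=.1); print(get_state()["contact_force"])
arc([133],.018,.081,.03)
arc(np.arange(121,21,-12),.018,.081,.05)
print(get_state()["time"])
p,q=pose(25,.03,.081); ctrl.movel(p); p[2]=.13; ctrl.movel(p)
p[0]-=.0;p[1]+=.12;p[2]=.26;ctrl.movel(p,max_speed=.25)
look(1); print(get_state()["time"])
E
cat > ang.py <<'E'
from h import *
import sys
tag=sys.argv[1]; o=[]
for cam,c in(("top",(.6131,-.0744)),("side",(.6148,-.07685))):
    r=rectify(cam,cv2.imread(f"pics/{cam}{tag}.png"),np.array(c),.072,half=.05,n=400)
    cv2.line(r,(200,200),(int(200-190*np.sin(np.radians(7.6))),int(200-190*np.cos(np.radians(7.6)))),(255,255,0),1); o.append(r)
cv2.imwrite(f"pics/q{tag}.png",np.hstack(o))
E
python3 ang.py 1
```

```text
4.9667 -0.0002935963942569229
[0.08474041 0.97055196 0.77610824]
133 [-0.7 -0.2 -0.3] 7.0
121 [-0.4 -0.  -1.4] 7.4
109 [-0.5  0.2 -0.3] 7.7
97 [-0.6 -0.7  0.7] 8.1
85 [-0.4  0.3 -0.6] 8.4
73 [-0.6 -1.2  0.6] 8.8
61 [-0.   0.8  0.5] 9.2
49 [-0.2  0.3  1. ] 9.5
37 [-0.5  0.3 -0.2] 9.9
25 [-0.2  0.1 -0.3] 10.2
10.2417
11.925
```

View pics/q1.png

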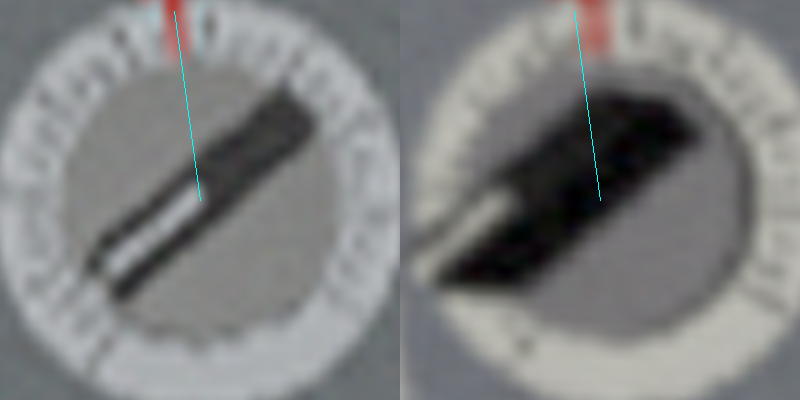

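The picture shows the dial hasn't moved: the index is still at about 133° and contact forces were near zero. I'll check where the TCP actually went.

```bash
python3 - <<'E'
import cv2,numpy as np
cv2.imwrite("pics/s1.png",cv2.resize(cv2.imread("pics/side1.png")[100:300,200:460],None,fx=3,fy=3))
E
```

```text
(no output)
```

View pics/s1.png

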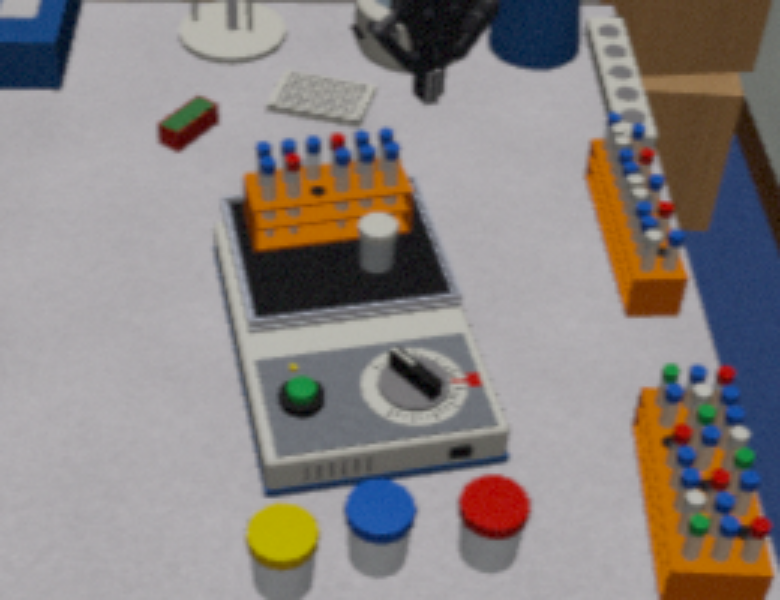

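```bash
python3 - <<'E'
from h import *
im,d=vision.grab_frame("top"); c=vision.camera_info("top");K,R,t=map(np.array,(c["mtx"],c["R"],c["t"]))
def h(u,v):
    z=np.median(d[v-1:v+2,u-1:u+2]); return np.round(R.T@(z*np.linalg.solve(K,[u,v,1])-t),4)
for X in ([.614,-.0757,.094],[.59,-.0757,.072],[.55,-.09,.065],[.45,-.2,0.],[.5045,-.096,.08]):
    u=np.round(proj("top",X)).astype(int); print(X,u,h(*u))
p,q=pose(133,.029,.2); ctrl.movep(p,q)
for z,o in((.14,.029),(.081,.029),(.081,.018)):
    p,q=pose(133,o,z); ctrl.movel(p,q,max_speed=.1); s=get_state(); print(np.round(p,4),np.round(s["tcp_pos"],4),np.round(s["contact_force"],1),s["time"])
look(2)
o=[]
for c in("top","side"):
    u=proj(c,[.614,-.0757,.08]).astype(int); o.append(cv2.resize(cv2.imread(f"pics/{c}2.png")[u[1]-40:u[1]+40,u[0]-40:u[0]+40],(400,400)))
cv2.imwrite("pics/z2.png",np.hstack(o))
E
```

```text
[0.614, -0.0757, 0.094] [345 178] [ 0.6152 -0.075   0.0942]
[0.59, -0.0757, 0.072] [345 187] [ 0.5902 -0.0761  0.0705]
[0.55, -0.09, 0.065] [349 200] [ 0.5492 -0.0884  0.0675]
[0.45, -0.2, 0.0] [382 232] [ 0.4504 -0.1999 -0.0008]
[0.5045, -0.096, 0.08] [352 214] [ 0.5035 -0.096   0.0866]
[ 0.5771 -0.0787  0.14  ] [ 0.5775 -0.0786  0.1404] [ 0.6  0.  -0.1] 14.7583
[ 0.5771 -0.0787  0.081 ] [ 0.5775 -0.0788  0.0815] [ 0.4 -0.4  0.6] 15.5
[ 0.5851 -0.0712  0.081 ] [ 0.5861 -0.0704  0.0816] [ 0.1 -0.  -0.3] 15.7583
```

View pics/z2.png

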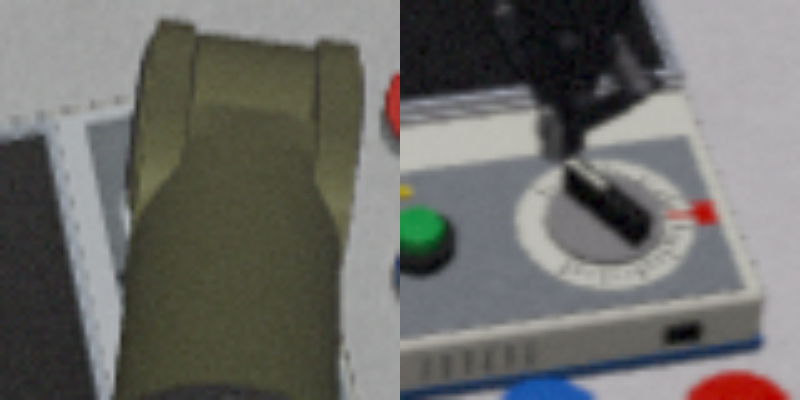

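The fingertip in the side view appears higher than its reported TCP: it shows at crop (555, 150), where I expected about (550, 192). I'll measure it with depth.

```bash
python3 - <<'E'
from h import *
im,d=vision.grab_frame("side"); c=vision.camera_info("side");K,R,t=map(np.array,(c["mtx"],c["R"],c["t"]))
s=get_state(); print(s["width"],s["tcp_pos"])
u=proj("side",[.614,-.0757,.08]).astype(int); x0,y0=u[0]-50,u[1]-80
cr=cv2.resize(im[y0:y0+100,x0:x0+100],(600,600),interpolation=cv2.INTER_CUBIC); 
tp=proj("side",s["tcp_pos"]); cv2.circle(cr,tuple(int(v) for v in (tp-[x0,y0]+.5)*6),4,(0,255,255),1)
cv2.imwrite("pics/t.png",cr)
v,uu=np.mgrid[y0:y0+100,x0:x0+100]; z=d[y0:y0+100,x0:x0+100]
P=(np.stack([uu,v,np.ones_like(v)],-1)@np.linalg.inv(K).T*z[...,None]-t)@R
m=(z>0)&(P[...,2]>.075)&(P[...,2]<.2)&(np.hypot(P[...,0]-s["tcp_pos"][0],P[...,1]-s["tcp_pos"][1])<.03)
m2=m&(im[y0:y0+100,x0:x0+100].max(2)<130)
for lo in np.arange(.075,.2,.01):
    k=m2&(P[...,2]>=lo)&(P[...,2]<lo+.01)
    if k.sum(): print(round(lo,3),k.sum(),np.round(P[k].mean(0),3),np.round(P[k].min(0)[:2],3),np.round(P[k].max(0)[:2],3))
E
```

```text
0.0005539138984039216 [ 0.58507621 -0.07134472  0.08123899]
0.075 21 [ 0.598 -0.072  0.079] [ 0.584 -0.094] [ 0.61  -0.059]
0.085 36 [ 0.602 -0.068  0.091] [ 0.59  -0.084] [ 0.613 -0.046]
0.095 7 [ 0.605 -0.071  0.096] [ 0.598 -0.081] [ 0.612 -0.064]
0.115 5 [ 0.581 -0.08   0.122] [ 0.576 -0.084] [ 0.588 -0.076]
0.125 18 [ 0.587 -0.082  0.13 ] [ 0.576 -0.089] [ 0.599 -0.075]
0.135 30 [ 0.583 -0.08   0.14 ] [ 0.573 -0.087] [ 0.598 -0.066]
0.145 13 [ 0.585 -0.082  0.149] [ 0.573 -0.085] [ 0.595 -0.07 ]
0.155 27 [ 0.578 -0.08   0.161] [ 0.564 -0.092] [ 0.591 -0.058]
0.165 49 [ 0.583 -0.08   0.171] [ 0.558 -0.098] [ 0.608 -0.059]
0.175 28 [ 0.585 -0.08   0.18 ] [ 0.558 -0.099] [ 0.608 -0.059]
0.185 31 [ 0.579 -0.085  0.189] [ 0.563 -0.096] [ 0.596 -0.069]
0.195 15 [ 0.575 -0.082  0.197] [ 0.563 -0.095] [ 0.59  -0.071]
```

View pics/t.png

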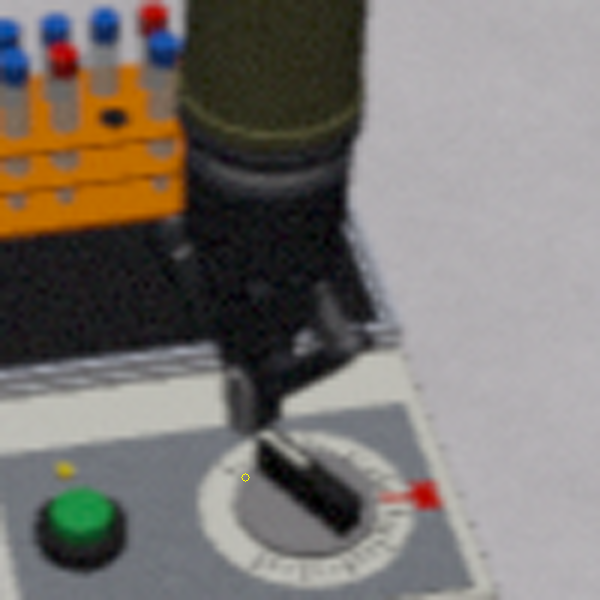

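Depth puts the real fingertips at z ≈ 0.118 while the TCP reads 0.081, so the reported tool tip is about 36 mm too low and the fingers passed above the knob. I'll calibrate with a gentle touch on the flat panel clear of the skirt (panel is 65 mm high).

```bash
python3 - <<'E'
from h import *
p,q=pose(133,.056,.081); ctrl.movel(p,q,max_speed=.1)
F0=np.array(get_state()["contact_force"]); p[2]=.048; ctrl.movel(p,max_speed=.1)
for z in np.arange(.046,.018,-.0015):
    p[2]=z; ctrl.movel(p,max_speed=.02); s=get_state(); dF=np.array(s["contact_force"])-F0
    print(round(z,4),np.round(s["tcp_pos"][2],4),np.round(dF,1))
    if dF[2]>2.5: break
p[2]+=.015; ctrl.movel(p); print(s["time"])
E
```

```text
0.046 0.0464 [-0.3 -0.4  0.2]
0.0445 0.0446 [-0.7 -0.6  0.8]
0.043 0.0429 [0.  0.3 0.4]
0.0415 0.0414 [0.4 0.3 1.5]
0.04 0.0399 [ 0.2 -0.1  1. ]
0.0385 0.0384 [ 0.1 -0.7  0.6]
0.037 0.0369 [-1.  -0.6  0.8]
0.0355 0.0354 [-0.2  0.4 -0. ]
0.034 0.0339 [0.6 0.4 1.1]
0.0325 0.0324 [-0.2  0.4  0. ]
0.031 0.0309 [-0.5 -0.6 -0.5]
0.0295 0.0294 [-0.6  0.7  0.8]
0.028 0.0282 [ 0.4 -0.3  2.3]
0.0265 0.0281 [-4.4  0.4 17.3]
20.425
```

The panel touch came at TCP z = 0.028, so tip z = TCP z + 0.037. I'll repeat the push at TCP z = 0.044.

```bash
python3 - <<'E'
from h import *
Z=.044
p,q=pose(133,.030,Z); ctrl.movel(p,q,max_speed=.1)
arc([133],.018,Z,.03)
arc(np.arange(121,21,-12),.018,Z,.05)
p,q=pose(25,.03,Z); ctrl.movel(p,q); p[2]=.08; ctrl.movel(p)
p[1]+=.10;p[2]=.23;ctrl.movel(p,max_speed=.25)
look(3); print(get_state()["time"])
E
python3 ang.py 3
```

```text
133 [-0.6  0.2  0.6] 21.6
121 [-0.2 -0.5 -0.9] 22.0
109 [-0.6  0.8  0.3] 22.4
97 [-0.7  0.9  0.1] 22.7
85 [-0.4 -0.1 -1.1] 23.1
73 [-0.8  1.3 -1. ] 23.4
61 [-1.3  1.2 -1. ] 23.8
49 [-1.   1.1 -1.2] 24.1
37 [-0.6  2.1 -0.8] 24.5
25 [ 0.2  1.9 -0.8] 24.9
26.475
```

View pics/q3.png

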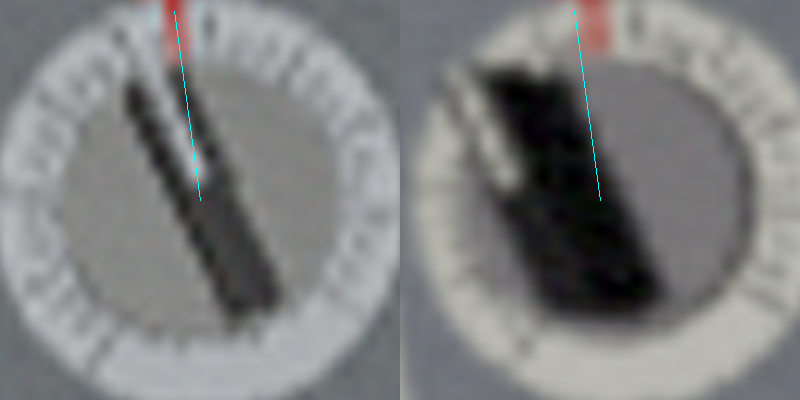

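The push worked: the index now stands around 25°, about 18° short of the mark. I'll measure the bar angle numerically.

```bash
cat > bar.py <<'E'
from h import *
def barang(im):
    rb=rectify("top",im,np.array([.6131,-.0744]),.094,half=.05,n=400)
    res=[]
    for th in (70,80,90):
        d=(rb.max(2)<th).astype(np.uint8); yy,xx=np.mgrid[0:400,0:400]; d[np.hypot(xx-200,yy-200)>145]=0
        n,l,st,_=cv2.connectedComponentsWithStats(d); k=1+np.argmax(st[1:,4]); 
        pts=np.argwhere((l==k))[:,::-1].astype(np.float32); hull=cv2.convexHull(pts)
        m=np.zeros((400,400),np.uint8); cv2.fillConvexPoly(m,hull.astype(int),1); M=cv2.moments(m,True)
        t=.5*np.arctan2(2*M["mu11"],M["mu20"]-M["mu02"]); a=np.degrees(np.arctan2(-np.cos(t),-np.sin(t)))%180
        res.append([round(float(a),2),np.round([.05-M["m01"]/M["m00"]*.00025,.05-M["m10"]/M["m00"]*.00025],4)])
    return res
def redang(im):
    rr=rectify("top",im,np.array([.6131,-.0744]),.0665,half=.08,n=640).astype(float)
    w=np.clip(rr[...,2]-np.maximum(rr[...,0],rr[...,1])-30,0,None); yy,xx=np.mgrid[0:640,0:640]; w[np.hypot(xx-320,yy-320)>280]=0
    ys,xs=np.nonzero(w); X=(320-ys)*.25;Y=(320-xs)*.25; ww=w[ys,xs]; c=np.array([(X*ww).sum(),(Y*ww).sum()])/ww.sum()
    rad=np.hypot(X,Y); inn=rad<52; ci=np.array([(X*ww)[inn].sum(),(Y*ww)[inn].sum()])/ww[inn].sum()
    return c,np.degrees(np.arctan2(c[1],c[0])),ci,np.degrees(np.arctan2(ci[1],ci[0]))
if __name__=="__main__":
    import sys
    for t in sys.argv[1:]:
        im=cv2.imread(f"pics/top{t}.png"); print(t,barang(im)); print(redang(im))
E
python3 bar.py 0 3
```

```text
0 [[135.29, array([ 0.0005, -0.003 ])], [131.0, array([-0.0021,  0.0014])], [130.98, array([-0.0021,  0.0014])]]
(array([57.45610054,  7.59138055]), np.float64(7.526602929654571), array([45.73698904,  6.00947482]), np.float64(7.4853288229895325))
3 [[29.45, array([-0.0056, -0.0001])], [24.89, array([-0.0015,  0.0008])], [24.76, array([-0.0015,  0.0007])]]
(array([57.4572185 ,  7.58019572]), np.float64(7.515495839315862), array([45.71342066,  6.03109553]), np.float64(7.515780953590015))
```

```bash
python3 - <<'E'
from h import *
Z=.044
p,q=pose(28,.03,.09); ctrl.movel(p,q,max_speed=.25); p[2]=Z; ctrl.movel(p,q,max_speed=.12)
arc([28],.021,Z,.05); arc([18,8],.018,Z,.04)
p,q=pose(8,.03,Z); ctrl.movel(p,q); p[2]=.08; ctrl.movel(p)
p[1]+=.10;p[2]=.23;ctrl.movel(p,max_speed=.25)
look(4); print(get_state()["time"])
E
python3 bar.py 4; python3 ang.py 4
```

```text
28 [-1.1  0.4 -1.1] 28.2
18 [-0.1 -0.7 -0.3] 28.5
8 [-0.4  1.6  0.1] 28.8
30.4583
4 [[8.42, array([-0.0021,  0.0009])], [8.44, array([-0.0023,  0.0008])], [8.59, array([-0.0024,  0.0007])]]
(array([57.48565182,  7.61593757]), np.float64(7.546833161722382), array([45.87595508,  6.05285474]), np.float64(7.516168385173819))
```

View pics/q4.png

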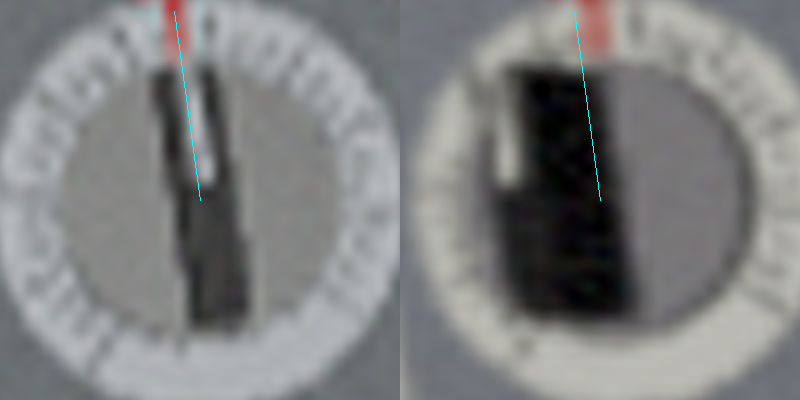

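The index is at 8.4° and the target at 7.5°, so it is within about 1° and the fingers are off. Now for the key.

```bash
python3 - <<'E'
from h import *
q=pose(8,0,0)[1]; k=np.array([.504,-.0962])
ctrl.movel(np.r_[k,.20],q,max_speed=.3); ctrl.movel(np.r_[k,.07],max_speed=.15)
ctrl.movel(np.r_[k,.056],max_speed=.06); F0=np.array(get_state()["contact_force"]); print(get_state()["time"])
n=0
for z in np.arange(.053,.030,-.0015):
    ctrl.movel(np.r_[k,z],max_speed=.02); s=get_state(); dF=np.array(s["contact_force"])-F0
    print(round(z,4),np.round(s["tcp_pos"][2],4),np.round(dF,1),round(s["time"],1))
    if dF[2]>14: break
ctrl.pause(.2); s=get_state(); print(s["tcp_pos"],s["contact_force"])
cv2.imwrite("pics/side5.png",vision.grab_frame("side")[0])
ctrl.movel(np.r_[k,.075],max_speed=.08); ctrl.movel(np.r_[k[0]-.02,k[1],.15],max_speed=.2); ctrl.movel([.40,.05,.22],max_speed=.25)
look(6); print(get_state()["time"])
a=cv2.imread("pics/side5.png")[170:310,240:380];b=cv2.imread("pics/side6.png")[170:310,240:380]
cv2.imwrite("pics/fin.png",cv2.resize(np.hstack([a,b]),(800,400)))
E
python3 bar.py 6
```

```text
32.6833
0.053 0.053 [ 1.6 -0.3 -0.8] 33.0
0.0515 0.0514 [ 1.3 -0.3 -0.4] 33.2
0.05 0.0501 [ 2.  -1.   0.7] 33.5
0.0485 0.0486 [1.4 0.2 1.7] 33.7
0.047 0.047 [ 2.4 -0.3  1.8] 34.0
0.0455 0.0455 [2.4 1.2 2.5] 34.2
0.044 0.0441 [ 2.4 -0.5  5. ] 34.5
0.0425 0.0438 [-1.7  2.2 19.9] 34.7
[ 0.50431808 -0.09628228  0.04384044] [-3.18212953  1.54479933 20.54652121]
37.0667
6 [[8.46, array([-0.0022,  0.0008])], [8.47, array([-0.0024,  0.0007])], [8.58, array([-0.0024,  0.0006])]]
(array([57.50035719,  7.63083491]), np.float64(7.55951325768256), array([45.96376327,  6.05421015]), np.float64(7.503634123595917))
```

View pics/fin.png

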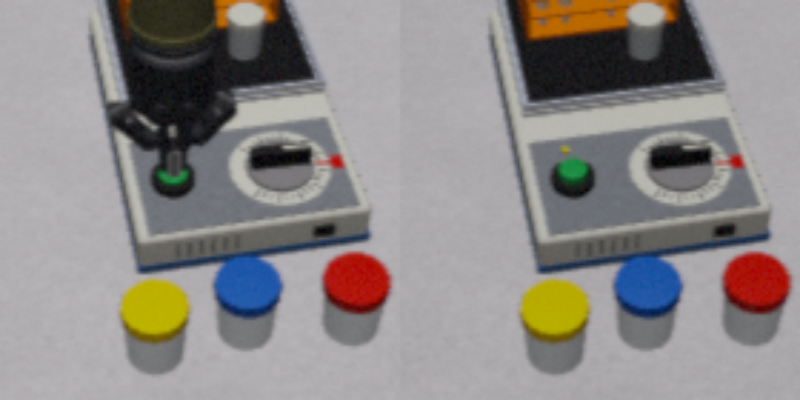

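The spring force built over about 6 mm, reaching 5 N and then a hard stop. The key is back up, the dial hasn't moved and the cups are where they were, so I'm handing in.

```bash
python3 - <<'E'
from h import *
print(ticket.close_job(), get_state()["time"])
E
```

```text
the job is handed in; nothing more can be done
the job is handed in; nothing more can be done
```

I turned the dial to the red marker, pressed the start key fully, let it come back up, and handed the job in at about 37 s.

- **Dial:** I pushed it clockwise with the shut fingertips in two passes, without pinching; contact forces were around 2 N. The last top-camera check put the index at about 8.5° and the red line at about 7.5°. That is roughly 1° short, about as fine as I could measure, and it read the same before and after the key press.
- **Start key:** It met spring force over about 6 mm of travel, up to 5 N, then hit a hard stop at about 20 N. The final picture shows it up again, with the arm clear.
- **Other things:** The three cups beside the panel look unmoved by eye in the last side picture. The tube rack and small cup show only partly there and also look unmoved. I did not check the microplate, slide box or cassette tray at the end.
- **What went wrong:** My first sweep passed above the knob without touching it, because the real fingertips sit about 37 mm higher than the reported TCP. I found this from the side camera's depth and confirmed it with a touch on the bare panel, which peaked at about 17 N. After that I corrected all heights for it.

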